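# Pin the drilling carriage of the sloping hinge jig

### The arm

A 6-joint arm with a two-finger parallel gripper is mounted at the origin on the work surface. World frame = base frame: x ahead of the robot, y to its left, z up, the work surface at z = 0. Lengths are in m, angles in rad, forces in N, time in s.
With the tool pointing down it reaches from about 0.275 to 0.725 m from the base axis. Payload 15.9 kg.
Tool frame: the origin (TCP) lies midway between the tips of the shut fingers; the grasp point (between the pads) lies 19 mm behind it; z points along the fingers, y is the direction in which the jaws open and shut (so a half turn about z gives the same grasp; the last joint's range is limited). The gripper opens to 85 mm and grips with 20 to 120 N. Pads are 22 mm wide; open, the fingers measure 114 mm over their backs; the gripper's body (76 mm by 85 mm) begins 54 mm behind the grasp point. The pads swing forward as they close: fully open they stand 13 mm farther back than shut.
Start: joints at [-1.26, 0.213, -0.034, 1.323, 0, 1.571], TCP at [0.153, -0.476, 0.231] pointing down, gripper open.
Joint ranges: [-2.98, 2.98], [-0.74, 1.72], [-1.14, 1.35], [-2.1, 2.04], [-1.57, 1.44], [-3.14, 3.14]. Speed limits (rad/s): [1.89, 1.89, 2.39, 2.57, 3.14, 3.14].

### API

Orientations are given as a rotation vector (axis times angle).
In Python, from workcell import robot gives the robot as it stands. The module is installed in compiled form; this text tells all that it offers.
- The arm moves only by the tool step_arm, never from a script. Its argument "moves" is a list of rows, each an object of numbers: "dx", "dy", "dz": the shift along the tool's x, y, z in cm; "rx", "ry", "rz": the turn, a rotation vector about the tool's x, y, z in rad. In form: [{"dx": .., "dy": .., "dz": .., "rx": .., "ry": .., "rz": ..}, ...]. A call has 1 to 12 rows; each row shifts and turns the commanded pose from where the row before left it, along the tool's axes as they then stand; what a row does not reach is not made up. A row lasts 1/10 s, in which the tool goes at most 50 mm and 8.59 degrees, less where a joint would pass 70% of its speed; a pose out of reach is approached as far as the arm can. A call with a gripper value outside its range is refused whole. "jaw" is the opening, from 0 (shut) to 1 (fully open), set as the call begins (left out, the last holds). The fingers move at their own pace and stop on an object; "grip_force" is the grip in N (left out, the last holds). Time passes only in rows, so rows that do not move let the fingers close. It gives the time, the measured TCP pose, the force and the opening at its end, in the units of the state.
- robot.state(): the state, without advancing time (a new reading comes with each control period).
- robot.get_image(name): name is "scene" or "side" or "wrist"; returns a dict with "frame" (384x512x3 uint8, red, green, blue), "camera_matrix" (3x3 intrinsics, pixels), "pose" (4x4, takes a point from camera to world coordinates). Camera axes: x right, y up, looking along -z (the intrinsics and any distortion apply to the point x, -y, -z); pixel columns grow to the right and rows downward; lengths in m; the calibration is good to about 2 mm. A picture is of the moment at which its call begins. There is no depth.
- robot.sign_off(): hands the job in, once; it reports no verdict.
Trained networks look in the newest picture that a camera, given by its name, has taken for a name from the list of things; names that differ only in an ending like _2 or _b are one class to them, and where a whole thing is asked for, a point or a joint stands for the part that bears it (a point fixed in the world has none). Each returns a list of dicts, best first, with "score" (0 to 1); they miss things now and then, are a little off and sometimes report something else, mostly with a low value. They report only what shows in the picture. A call takes as long as a camera call.
- robot.find_in(thing, camera): "bbox" ([centre column, centre row, width, height] in pixels, round what is visible of it).
The state is a dict: "t": time; "joint_pos": joint angles; "dq": joint speeds; "tau": joint torques, N m; "position": TCP position; "tool_rot": TCP orientation; "ft_force": force on the tool from outside, world axes, zero at the start; "torque": the same for the moment, N m; "width": finger opening in m.
Only numpy, scipy, OpenCV 4.12 (cv2) and the standard library are available. Lean on these libraries where they do the work, as an engineer would, in place of code of your own. Each camera call takes 0.05 s, during which the arm holds its last target.

### The job

The carriage of the sloping hinge-drilling jig has been left unlocked near the right end of its rail (right as the robot sees it). Take the steel index pin out of the wooden tool block, put it nose first through the carriage's guide block and, with the nose resting on the rail, slide the carriage to the left with it until the pin drops into the hole hidden underneath; push it fully home, so that its collar sits on the guide block, and let go. Leave the awl and the countersink standing in their holes in the block.

Things in the scene. Friction and masses are not known exactly. Their poses are not given: they have to be found in the camera images.
- pin: round bare-steel index pin, 115 mm long, 0.16 kg; straight steel handle. Origin: centre of its flat nose end; +z along it to the handle. Nose tapers from 8 to 14 mm diameter over 8 mm; shank 14 mm diameter to z = 55 mm; collar 28 mm diameter, z = 55 to 61 mm; handle 20 mm diameter, z = 61 to 115 mm. Starts upright in a hole of the tool block, hanging by its collar, handle up; lifts straight out.
- pin_collar (a point): point on the pin's axis at the underside of its collar, 55 mm from the nose end; axes as pin. When the pin is home this point meets bush_mouth.
- tool_block: fixed hardwood block 190 x 60 x 68 mm, origin at the centre of its underside, own x along its length. Three 17 mm holes, right through, on its centre line at x = -65, 0 and +65 mm hold the pin, the awl and the countersink, in any order.
- awl: bradawl standing in the block: pear-shaped light wooden handle up to 32 mm diameter, brass collar, 108 mm long; origin at its lower tip, own z up
- countersink: hand countersink standing in the block: black mushroom-shaped handle 40 mm diameter, 94 mm long; origin at its lower tip, own z up
- jig: fixed drilling jig: plywood board 240 x 340 mm sloping up at 30 degrees away from the robot, on a wedge stand, with a white stile and above it a rail. Origin at the centre of its footprint on the table, own x away from the robot, y left along the rail, z up. The rail is a flat-topped steel bar with one round 16 mm hole, over 25 mm deep, always covered by the carriage; where it lies along the rail varies.
- carriage: aluminium carriage on the rail: plate 190 mm along the rail x 84 mm x 12 mm, with a dark steel guide block 44 x 44 x 20 mm on it and an arm with two drill bushes down the slope. Origin on the guide hole's axis at the plate's underside. Slides freely along its y: 1.5 N of friction, no spring, 100 mm travel between ends; starts within 25 mm of the right (-y) end. It stays where it is left.
- bush_mouth (a point): centre of the guide hole's mouth in the top of the guide block; moves with the carriage. +z points straight out of the hole, square to the slope (30 degrees from vertical, leaning to the robot's side); +x up the slope; +y level, left along the rail. Hole 16 mm diameter, right through, 2.5 mm chamfer. The bar lies 34.5 mm below; its hole is on the guide hole's line, 20 to 80 mm to +y of the start.

How it is judged:
By the outcome, as a careful person would: the job done as asked, in the order asked, and still so for the second after the job is handed in, with the robot touching nothing.
It also fails if it takes over 61 s, if anything falls off the work surface, if the arm or the gripper's body presses on something with over 40 N, if the wrist force passes 120 N, or if a joint passes its speed limit or range.

## Working session

There is one attempt and no reset: what is moved stays moved. The work goes in short steps, Python scripts to look and compute and a tool call to move; the robot and the scene stay as the last step left them, time stands still between calls to the robot, and variables do not carry over. Pictures are saved under pics/ and viewed, and the job is handed in when it is done.

Besides the shell and the picture viewer there is one more tool, called after "Call:" by a JSON object that holds its "name" and its "arguments". step_arm: Moves the arm, as the interface text tells. Its arguments: {"type":"object","properties":{"moves":{"type":"array"},"jaw":{"type":"number"},"grip_force":{"type":"number"}},"required":["moves"]}

```bash
mkdir -p pics; cat > h.py <<'E'
import numpy as np, cv2
from scipy.spatial.transform import Rotation as R
from workcell import robot
def snap(n,fn):
    d=robot.get_image(n); cv2.imwrite('pics/'+fn,d['frame'][:,:,::-1]); np.savez('pics/'+fn[:-4],K=d['camera_matrix'],P=d['pose']); return d
def proj(d,p):
    K,P=np.array(d['camera_matrix']),np.array(d['pose']); q=np.linalg.inv(P)@np.r_[p,1]; v=K@np.array([q[0],-q[1],-q[2]]); return v[:2]/v[2]
def ray(d,uv):
    K,P=np.array(d['camera_matrix']),np.array(d['pose']); v=np.linalg.inv(K)@np.r_[uv,1]; v=P[:3,:3]@np.array([v[0],-v[1],-v[2]]); return P[:3,3],v/np.linalg.norm(v)
def tri(rs):
    A=0;b=0
    for o,v in rs:
        M=np.eye(3)-np.outer(v,v);A=A+M;b=b+M@o
    return np.linalg.solve(A,b)
def onz(r,z):
    o,v=r; return o+v*(z-o[2])/v[2]
E
python3 - <<'E'
from h import *
for n in ['scene','side','wrist']:
    d=snap(n,n+'0.png'); print(n,np.round(d['camera_matrix'],1).tolist(),np.round(d['pose'],3).tolist(),[k for k in d])
    for t in ['pin','awl','countersink','tool_block','jig','carriage','bush_mouth','pin_collar']:
        print(t,[(np.round(x['bbox'],1).tolist(),round(x['score'],2)) for x in robot.find_in(t,n)[:2]])
s=robot.state();print(s)
E
```

```text
scene [[349.9, 0.0, 251.9], [0.0, 349.9, 188.8], [0.0, 0.0, 1.0]] [[-0.137, -0.84, 0.524, 0.87], [0.991, -0.11, 0.082, 0.121], [-0.011, 0.531, 0.847, 0.683], [0.0, 0.0, 0.0, 1.0]] ['frame', 'camera_matrix', 'pose']
pin [([366.6, 210.6, 15.9, 24.9], 0.87)]
awl [([368.4, 239.7, 22.5, 28.5], 0.78)]
countersink [([362.4, 181.9, 19.7, 23.5], 0.87)]
tool_block [([359.0, 226.5, 42.6, 97.6], 0.63)]
jig [([122.0, 241.1, 235.6, 135.4], 0.9)]
carriage [([95.8, 215.7, 125.1, 74.3], 0.59)]
bush_mouth [([97.4, 217.6, 121.5, 68.3], 0.56)]
pin_collar [([364.6, 208.3, 22.0, 26.7], 0.61)]
side [[392.5, 0.0, 263.7], [0.0, 392.5, 193.6], [0.0, 0.0, 1.0]] [[0.957, 0.208, -0.202, 0.348], [-0.29, 0.676, -0.678, -0.478], [-0.005, 0.707, 0.707, 0.709], [0.0, 0.0, 0.0, 1.0]] ['frame', 'camera_matrix', 'pose']
pin [([247.2, 148.0, 10.8, 24.4], 0.58)]
awl [([268.1, 143.8, 14.1, 22.8], 0.73), ([365.9, 287.1, 120.2, 126.3], 0.64)]
countersink [([219.4, 154.3, 11.3, 17.7], 0.51)]
tool_block [([246.0, 168.9, 82.0, 44.5], 0.71)]
jig [([369.9, 282.4, 188.5, 202.4], 0.71)]
carriage [([369.2, 286.7, 121.2, 125.8], 0.89
[... 356 characters left out ...]
ck []
jig []
carriage []
bush_mouth []
pin_collar []
{'t': 1.35, 'joint_pos': array([-1.26002832e+00,  2.12908327e-01, -3.44239871e-02,  1.32349272e+00,
       -5.87414958e-06,  1.57083264e+00]), 'dq': array([-0.00091677, -0.00016352, -0.0009298 ,  0.00037973,  0.00082659,
        0.00122507]), 'tau': array([-6.09983181e-03, -6.85957289e+01,  4.87331200e+01,  1.07774926e-03,
       -2.24648525e-04,  1.68523169e-06]), 'position': array([ 0.15288616, -0.47602812,  0.23129214]), 'tool_rot': array([-3.10372500e+00, -4.86130673e-01,  1.60957559e-05]), 'ft_force': array([-0.26298338,  1.15392519, -0.56328265]), 'torque': array([ 0.04409723, -0.04116351,  0.01886517]), 'width': 0.08555290624972202}
```

View pics/scene0.png

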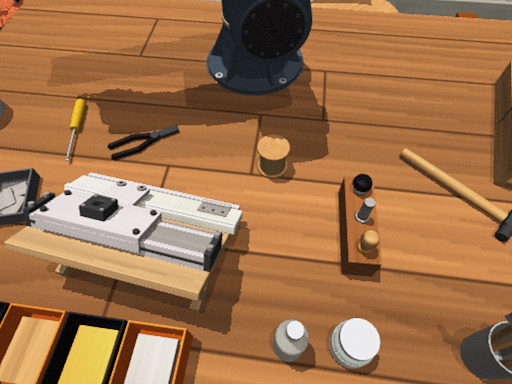

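View pics/side0.png

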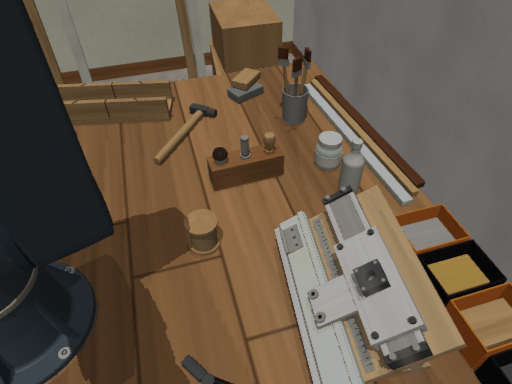

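```bash
python3 - <<'E'
import cv2
a=cv2.imread('pics/scene0.png');b=cv2.imread('pics/side0.png')
cv2.imwrite('pics/z1.png',cv2.resize(a[150:290,310:420],None,fx=4,fy=4,interpolation=2))
cv2.imwrite('pics/z2.png',cv2.resize(b[120:220,190:300],None,fx=5,fy=5,interpolation=2))
cv2.imwrite('pics/z3.png',cv2.resize(a[170:270,20:180],None,fx=5,fy=5,interpolation=2))
cv2.imwrite('pics/z4.png',cv2.resize(b[210:360,290:450],None,fx=4,fy=4,interpolation=2))
E
```

```text
(no output)
```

View pics/z1.png

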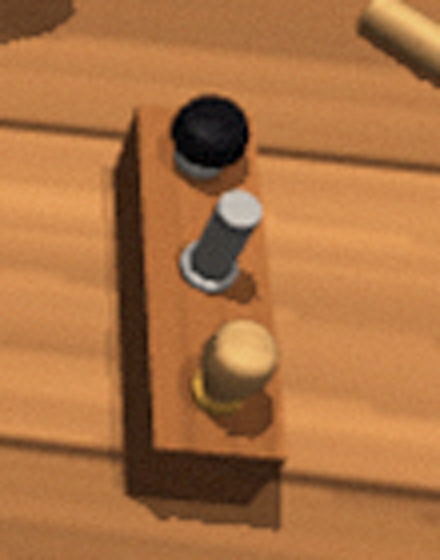

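View pics/z2.png

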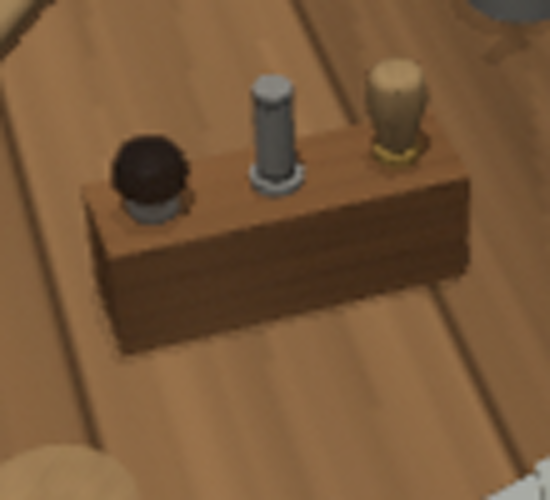

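View pics/z3.png

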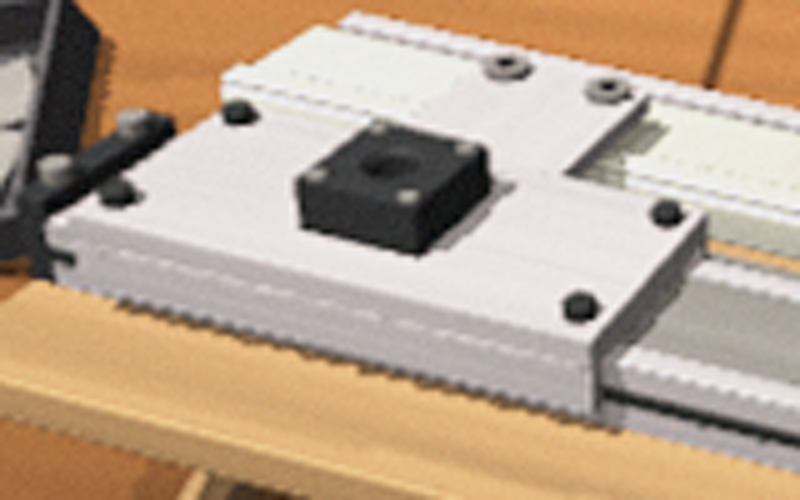

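View pics/z4.png

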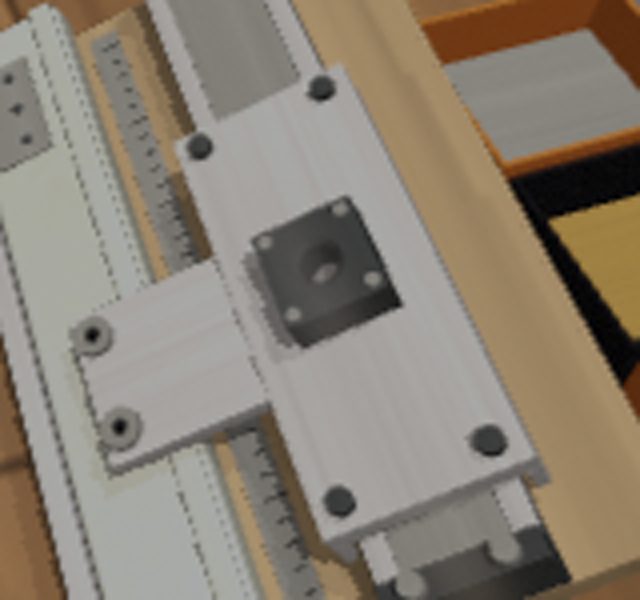

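```bash
cat > m.py <<'E'
from h import *
from scipy.optimize import least_squares
def L(n):
    z=np.load('pics/%s.npz'%n);return dict(camera_matrix=z['K'],pose=z['P'])
def u(p,s,o): return (np.array(p)+.5)/s-.5+np.array(o)
sc,si=L('scene0'),L('side0')
def z1(p):return u(p,4,(310,150))
def z2(p):return u(p,5,(190,120))
def z3(p):return u(p,5,(20,170))
def z4(p):return u(p,4,(290,210))
if __name__=='__main__':
    top=[ray(sc,z1((238,209))),ray(si,z2((272,88)))]
    print('top',tri(top),onz(top[0],.128),onz(top[1],.128))
    col=[ray(sc,z1((210,268))),ray(si,z2((276,178)))]
    print('col',tri(col),onz(col[0],.074),onz(col[1],.074))
    # block corners, top
    print('blk',[onz(ray(sc,z1(p)),.068).round(3) for p in [(138,108),(155,450),(285,458)]],[onz(ray(si,z2(p)),.068).round(3) for p in [(85,188),(120,255),(468,180)]])
    h=[ray(sc,z3((387,165))),ray(si,z4((323,261)))]
    print('hole',tri(h))
    # corner fit: (+-x,+-y)
    P3={(1,-1):(298,183),(-1,-1):(375,122),(-1,1):(491,148),(1,1):(419,204)}
    P4={(-1,1):(252,241),(1,1):(346,197),(1,-1):(401,300),(-1,-1):(300,346)}
    P4={(-1,1):(252,241),(1,1):(346,197),(1,-1):(388,268),(-1,-1):(290,320)}
    plate3={(1,-1):(45,225),(-1,-1):(228,100)}
    def f(q):
        Rm=R.from_euler('ZY',[q[3],-np.pi/6]).as_matrix(); r=[]
        for d,P,z in((sc,P3,z3),(si,P4,z4)):
            for k,v in P.items(): r.append(proj(d,q[:3]+Rm@np.array([k[0]*.022,k[1]*.022,0]))-z(v))
        return np.concatenate(r)
    s=least_squares(f,np.r_[tri(h),0]); print(s.x,np.round(s.fun,1))
    Rm=R.from_euler('ZY',[s.x[3],-np.pi/6]).as_matrix();print(Rm.round(3))
    for d in(sc,si):print(proj(d,s.x[:3]))
    print([z3((387,165)),z4((323,261))])
E
python3 m.py
```

```text
top [0.52544731 0.28269352 0.12646058] [0.5263446  0.28228709 0.128     ] [0.52500557 0.28061144 0.128     ]
col [0.52542427 0.28454032 0.06833547] [0.52829297 0.28326645 0.074     ] [0.52402271 0.27741187 0.074     ]
blk [array([0.434, 0.25 , 0.068]), array([0.623, 0.257, 0.068]), array([0.619, 0.316, 0.068])] [array([0.431, 0.306, 0.068]), array([0.437, 0.25 , 0.068]), array([0.619, 0.254, 0.068])]
hole [ 0.6132721  -0.18723872  0.16860588]
[ 0.61241626 -0.18419572  0.16862121 -0.08065785] [-0.3  0.3 -0.2  0.1 -0.2 -0.6  0.   1.  -0.9 -1.6 -0.5 -2.5  0.5  2.3
 -0.3  1.4]
[[ 0.863  0.081 -0.498]
 [-0.07   0.997  0.04 ]
 [ 0.5   -0.     0.866]]
[ 98.77072917 202.43727372]
[368.87382646 273.4212396 ]
[array([ 97. , 202.6]), array([370.375, 274.875])]
```

```bash
cat >> m.py <<'E'
    Q3={(1,-1):(48,222),(1,1):(592,342),(-1,1):(705,212)}
    Q4={(-1,1):(178,145),(1,1):(338,65),(1,-1):(545,468),(-1,-1):(335,538)}
    def g(q):
        Rm=R.from_euler('ZY',[q[3],-np.pi/6]).as_matrix(); r=[f(q)]
        for d,P,z in((sc,Q3,z3),(si,Q4,z4)):
            for k,v in P.items(): r.append(proj(d,q[:3]+Rm@np.array([q[4]+k[0]*.042,q[5]+k[1]*.095,-.02]))-z(v))
        r.append(proj(sc,q[:3])-z3((387,163)));r.append(proj(si,q[:3])-z4((322,259)))
        return np.concatenate(r)
    s=least_squares(g,np.r_[s.x,0,0]); print(s.x.round(4),np.round(s.fun,1))
E
python3 m.py | tail -3
cat >> h.py <<'E'
def BR(yaw): return R.from_euler('ZY',[yaw,-np.pi/6]).as_matrix()
def toolR(B): return np.column_stack([B[:,0],-B[:,1],-B[:,2]])
def delta(p,Rt,s=None):
    s=s or robot.state(); R0=R.from_rotvec(s['tool_rot']).as_matrix()
    print('now',s['position'].round(4),s['joint_pos'].round(3),'t',round(s['t'],2),'F',s['ft_force'].round(1),'w',round(s['width'],4))
    print('shift cm (tool now)',(R0.T@(np.array(p)-s['position'])*100).round(2),'turn',R.from_matrix(R0.T@Rt).as_rotvec().round(3))
E
python3 - <<'E'
from h import *
B=BR(-0.05); delta(np.array([.613,-.186,.1686])+.15*B[:,2],toolR(B))
E
```

```text
[ 6.127e-01 -1.847e-01  1.681e-01 -1.006e-01  6.000e-04 -3.600e-03] [-0.6  0.3 -0.1  0.2 -0.4 -0.1 -0.5  1.5 -0.5 -1.5  0.1 -2.   0.6  2.9
 -0.4  1.6  1.3 -0.5 -1.6 -0.2 -1.  -0.8 -0.9  0.4  0.9 -0.4  0.1 -3.
 -0.3  1.6  1.5  0.5 -1.  -0.6]
now [ 0.1529 -0.476   0.2313] [-1.26   0.213 -0.034  1.323 -0.     1.571] t 1.35 F [-0.3  1.2 -0.6] w 0.0856
shift cm (tool now) [ 45.66 -16.19  -6.72] turn [-0.094  0.518  0.352]
```

Call:
{"name": "step_arm", "arguments": {"moves": [{"dx": 2.8,"dy": -1.0,"dz": -0.6},{"dx": 2.8,"dy": -1.0,"dz": -0.6},{"dx": 2.8,"dy": -1.0,"dz": -0.6},{"dx": 2.8,"dy": -1.0,"dz": -0.6},{"dx": 2.8,"dy": -1.0,"dz": -0.6},{"dx": 2.8,"dy": -1.0,"dz": -0.6},{"dx": 2.8,"dy": -1.0,"dz": -0.6},{"dx": 2.8,"dy": -1.0,"dz": -0.6},{"dx": 2.8,"dy": -1.0,"dz": -0.6},{"dx": 2.8,"dy": -1.0,"dz": -0.6},{"dx": 2.8,"dy": -1.0,"dz": -0.6},{"dx": 2.8,"dy": -1.0,"dz": -0.6}]}}

```text
invalid input
```

```bash
python3 - <<'E'
from h import *
B=BR(-0.1); delta(np.array([.613,-.186,.1686])+.15*B[:,2],toolR(B))
E
```

```text
now [ 0.1529 -0.476   0.2313] [-1.26   0.213 -0.034  1.323 -0.     1.571] t 1.35 F [-0.3  1.2 -0.6] w 0.0856
shift cm (tool now) [ 45.8  -16.54  -6.72] turn [-0.108  0.516  0.401]
```

Call:
{"name": "step_arm", "arguments": {"moves": [{"dx": 2.8,"dy": -1.0,"dz": -0.6,"rx": 0,"ry": 0,"rz": 0},{"dx": 2.8,"dy": -1.0,"dz": -0.6,"rx": 0,"ry": 0,"rz": 0},{"dx": 2.8,"dy": -1.0,"dz": -0.6,"rx": 0,"ry": 0,"rz": 0},{"dx": 2.8,"dy": -1.0,"dz": -0.6,"rx": 0,"ry": 0,"rz": 0},{"dx": 2.8,"dy": -1.0,"dz": -0.6,"rx": 0,"ry": 0,"rz": 0},{"dx": 2.8,"dy": -1.0,"dz": -0.6,"rx": 0,"ry": 0,"rz": 0},{"dx": 2.8,"dy": -1.0,"dz": -0.6,"rx": 0,"ry": 0,"rz": 0},{"dx": 2.8,"dy": -1.0,"dz": -0.6,"rx": 0,"ry": 0,"rz": 0},{"dx": 2.8,"dy": -1.0,"dz": -0.6,"rx": 0,"ry": 0,"rz": 0},{"dx": 2.8,"dy": -1.0,"dz": -0.6,"rx": 0,"ry": 0,"rz": 0},{"dx": 2.8,"dy": -1.0,"dz": -0.6,"rx": 0,"ry": 0,"rz": 0},{"dx": 2.8,"dy": -1.0,"dz": -0.6,"rx": 0,"ry": 0,"rz": 0}]}}

```text
t: 2.55
position: [0.437, -0.2581, 0.3036]
tool_rot: [3.104, 0.486, 0.0]
ft_force: [0.2, -0.9, 0.5]
width: 0.0853
```

```bash
python3 - <<'E'
from h import *
B=BR(-0.1); delta(np.array([.613,-.186,.1686])+.15*B[:,2],toolR(B))
E
```

```text
now [ 0.437  -0.2581  0.3036] [-0.533  0.231  0.17   1.51  -0.     2.297] t 2.55 F [ 0.2 -0.9  0.5] w 0.0853
shift cm (tool now) [12.09 -4.48  0.51] turn [-0.107  0.516  0.401]
```

Call:
{"name": "step_arm", "arguments": {"moves": [{"dx": 0,"dy": 0,"dz": 0,"rx": 0,"ry": 0,"rz": -0.148},{"dx": 0,"dy": 0,"dz": 0,"rx": 0,"ry": 0,"rz": -0.148},{"dx": 0,"dy": 0,"dz": 0,"rx": 0,"ry": 0,"rz": -0.148},{"dx": 0,"dy": 0,"dz": 0,"rx": 0,"ry": 0,"rz": -0.148},{"dx": 0,"dy": 0,"dz": 0,"rx": 0,"ry": 0,"rz": -0.148},{"dx": 0,"dy": 0,"dz": 0,"rx": 0,"ry": 0,"rz": -0.148},{"dx": 0,"dy": 0,"dz": 0,"rx": 0,"ry": 0,"rz": -0.148},{"dx": 0,"dy": 0,"dz": 0,"rx": 0,"ry": 0,"rz": -0.148},{"dx": 0,"dy": 0,"dz": 0,"rx": 0,"ry": 0,"rz": -0.148},{"dx": 0,"dy": 0,"dz": 0,"rx": 0,"ry": 0,"rz": -0.148},{"dx": 0,"dy": 0,"dz": 0,"rx": 0,"ry": 0,"rz": -0.148},{"dx": 0,"dy": 0,"dz": 0,"rx": 0,"ry": 0,"rz": -0.148}]}}

```text
t: 3.75
position: [0.4361, -0.259, 0.3033]
tool_rot: [-1.573, -2.719, -0.0]
ft_force: [0.7, 0.1, -0.0]
width: 0.0858
```

Call:
{"name": "step_arm", "arguments": {"moves": [{"dx": 0,"dy": 0,"dz": 0,"rx": 0,"ry": 0,"rz": -0.148},{"dx": 0,"dy": 0,"dz": 0,"rx": 0,"ry": 0,"rz": -0.148},{"dx": 0,"dy": 0,"dz": 0,"rx": 0,"ry": 0,"rz": -0.148},{"dx": 0,"dy": 0,"dz": 0,"rx": 0,"ry": 0,"rz": -0.148},{"dx": 0,"dy": 0,"dz": 0,"rx": 0,"ry": 0,"rz": -0.148},{"dx": 0,"dy": 0,"dz": 0,"rx": 0,"ry": 0,"rz": -0.148},{"dx": 0,"dy": 0,"dz": 0,"rx": 0,"ry": 0,"rz": -0.06}]}}

```text
t: 4.45
position: [0.4361, -0.259, 0.3033]
tool_rot: [0.159, 3.138, -0.0]
ft_force: [0.0, -0.6, -0.9]
width: 0.0854
```

```bash
cat >> h.py <<'E'
def toolR(B): return np.column_stack([-B[:,0],B[:,1],-B[:,2]])
E
python3 - <<'E'
from h import *
B=BR(-0.1); delta(np.array([.613,-.186,.1686])+.15*B[:,2],toolR(B))
E
```

```text
now [ 0.4361 -0.259   0.3033] [-0.536  0.23   0.168  1.509 -0.    -0.435] t 4.45 F [ 0.  -0.6 -0.9] w 0.0854
shift cm (tool now) [-9.36  9.04  0.48] turn [-0.    -0.524 -0.001]
```

Call:
{"name": "step_arm", "arguments": {"moves": [{"dx": -2.35,"dy": 2.25,"dz": 0.1,"rx": 0,"ry": 0,"rz": 0},{"dx": -2.35,"dy": 2.25,"dz": 0.1,"rx": 0,"ry": 0,"rz": 0},{"dx": -2.35,"dy": 2.25,"dz": 0.1,"rx": 0,"ry": 0,"rz": 0},{"dx": -2.35,"dy": 2.25,"dz": 0.1,"rx": 0,"ry": 0,"rz": 0},{"dx": 0,"dy": 0,"dz": 0,"rx": 0,"ry": -0.131,"rz": 0},{"dx": 0,"dy": 0,"dz": 0,"rx": 0,"ry": -0.131,"rz": 0},{"dx": 0,"dy": 0,"dz": 0,"rx": 0,"ry": -0.131,"rz": 0},{"dx": 0,"dy": 0,"dz": 0,"rx": 0,"ry": -0.131,"rz": 0},{"dx": 0,"dy": 0,"dz": 0,"rx": 0,"ry": 0,"rz": 0}]}}

```text
t: 5.35
position: [0.5344, -0.178, 0.2946]
tool_rot: [0.143, 2.641, -0.033]
ft_force: [-0.7, 0.0, -0.7]
width: 0.0854
```

```bash
python3 - <<'E'
from h import *
B=BR(-0.1); delta(np.array([.613,-.186,.1686])+.15*B[:,2],toolR(B))
d=snap('wrist','w1.png'); print(proj(d,[.613,-.186,.1686]))
E
```

```text
now [ 0.5344 -0.178   0.2946] [-0.399 -0.091 -0.337  0.846  0.139 -0.257] t 5.35 F [-0.7  0.  -0.7] w 0.0854
shift cm (tool now) [-0.54 -0.   -0.15] turn [-0.002 -0.027 -0.008]
[255.0310741  191.12290733]
```

View pics/w1.png

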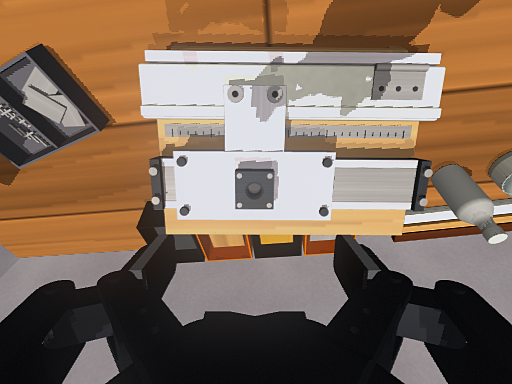

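```bash
python3 - <<'E'
import cv2
a=cv2.imread('pics/w1.png')
cv2.imwrite('pics/z5.png',cv2.resize(a[140:230,165:345],None,fx=4.4,fy=4.4,interpolation=2))
E
```

```text
(no output)
```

View pics/z5.png

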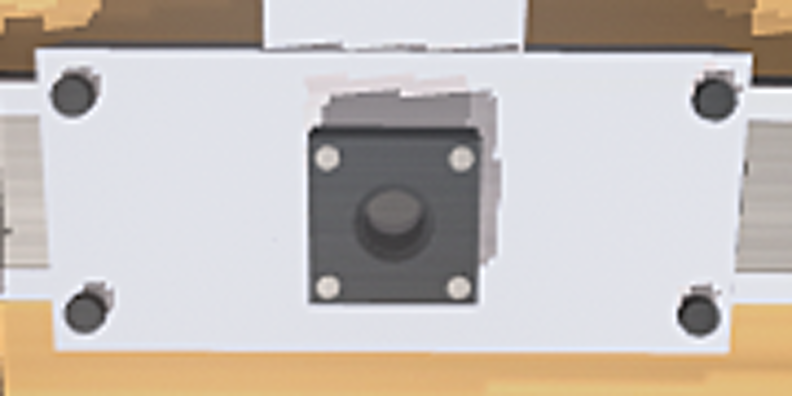

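```bash
cat >> m.py <<'E'
    w=L('w1')
    def z5(p):return u(p,4.4,(165,140))
    Q5={(-1,-1):(37,49),(-1,1):(752,53),(1,1):(728,352),(1,-1):(55,350)}
    def gg(q):
        Rm=R.from_euler('ZY',[q[3],-np.pi/6]).as_matrix(); r=[g(q)]
        for k,v in Q5.items(): r.append(2*(proj(w,q[:3]+Rm@np.array([q[4]+k[0]*.042,q[5]+k[1]*.095,-.02]))-z5(v)))
        r.append(3*(proj(w,q[:3])-z5((394,222.5))))
        return np.concatenate(r)
    s=least_squares(gg,s.x); print(s.x.round(4),np.round(s.fun,1))
    def g5(q): return np.r_[gg(q)[-10:], (q[2]-.168)*500]
    s=least_squares(g5,s.x); print(s.x.round(4),np.round(s.fun,1))
E
python3 m.py | tail -8
```

```text
[ 6.127e-01 -1.847e-01  1.681e-01 -1.006e-01  6.000e-04 -3.600e-03] [-0.6  0.3 -0.1  0.2 -0.4 -0.1 -0.5  1.5 -0.5 -1.5  0.1 -2.   0.6  2.9
 -0.4  1.6  1.3 -0.5 -1.6 -0.2 -1.  -0.8 -0.9  0.4  0.9 -0.4  0.1 -3.
 -0.3  1.6  1.5  0.5 -1.  -0.6]
[ 6.121e-01 -1.862e-01  1.680e-01 -1.125e-01  1.000e-04 -1.000e-03] [-1.4 -0.3 -0.6 -0.2 -1.  -0.3 -1.5  1.2 -0.3 -0.7  0.5 -1.   0.7  4.
 -0.5  2.5  2.4 -1.3 -1.3  0.1 -0.3 -0.4 -1.1 -0.1  0.8 -0.5 -1.5 -2.9
 -2.   1.1  0.8  0.2 -0.9  0.3 -0.5  1.2 -1.3  0.  -0.5 -0.2  0.8  0.5
  1.8  0.1]
[ 6.114e-01 -1.868e-01  1.686e-01 -1.175e-01 -1.000e-04  1.000e-04] [-0.3 -0.1 -0.1  0.1  0.1  0.1  0.5 -0.2  0.  -0.   0.3]
```

Call:
{"name": "step_arm", "arguments": {"moves": [{"dx": 0,"dy": 4,"dz": -0.3,"rx": 0,"ry": 0.05,"rz": 0},{"dx": 0,"dy": 4,"dz": 0,"rx": 0,"ry": 0.05,"rz": 0},{"dx": 0,"dy": 4,"dz": 0,"rx": 0,"ry": 0.05,"rz": 0},{"dx": 0,"dy": 4,"dz": 0,"rx": 0,"ry": 0.05,"rz": 0},{"dx": 0,"dy": 4,"dz": 0,"rx": 0,"ry": 0.05,"rz": 0},{"dx": 0,"dy": 4,"dz": 0,"rx": 0,"ry": 0.05,"rz": 0},{"dx": 0,"dy": 4,"dz": 0,"rx": 0,"ry": 0.05,"rz": 0},{"dx": 0,"dy": 4,"dz": 0,"rx": 0,"ry": 0.05,"rz": 0},{"dx": 0,"dy": 4,"dz": 0,"rx": 0,"ry": 0.05,"rz": 0},{"dx": 0,"dy": 4,"dz": 0,"rx": 0,"ry": 0.05,"rz": 0},{"dx": 0,"dy": 4,"dz": 0,"rx": 0,"ry": 0,"rz": 0}]}}

```text
t: 6.5
position: [0.5863, 0.2599, 0.3013]
tool_rot: [-0.168, -3.133, 0.002]
ft_force: [0.7, 0.0, 0.5]
width: 0.0853
```

```bash
python3 - <<'E'
from h import *
Rt=R.from_euler('z',.03).as_matrix()@np.diag([-1.,1,-1]); delta([.5255,.282,.2],Rt)
E
```

```text
now [0.5863 0.2599 0.3013] [4.170e-01 5.590e-01 6.480e-01 1.664e+00 1.000e-03 5.240e-01] t 6.5 F [0.7 0.  0.5] w 0.0853
shift cm (tool now) [ 6.24  1.56 10.15] turn [-0.001 -0.004 -0.137]
```

Call:
{"name": "step_arm", "arguments": {"moves": [{"dx": 2.1,"dy": 0.5,"dz": 2,"rx": 0,"ry": 0,"rz": 0},{"dx": 2.1,"dy": 0.5,"dz": 2,"rx": 0,"ry": 0,"rz": 0},{"dx": 2.1,"dy": 0.5,"dz": 2,"rx": 0,"ry": -0.004,"rz": -0.137},{"dx": 0,"dy": 0,"dz": 2,"rx": 0,"ry": 0,"rz": 0},{"dx": 0,"dy": 0,"dz": 0,"rx": 0,"ry": 0,"rz": 0}]}}

```text
t: 7.0
position: [0.5239, 0.2802, 0.2207]
tool_rot: [-0.049, 3.141, -0.003]
ft_force: [-0.9, -0.3, 0.8]
width: 0.0855
```

```bash
python3 - <<'E'
from h import *
Rt=R.from_euler('z',.03).as_matrix()@np.diag([-1.,1,-1]); delta([.5255,.282,.2],Rt)
d=snap('wrist','w2.png'); print(proj(d,[.5255,.282,.128]),proj(d,[.5255,.282,.074]))
print([robot.find_in(t,'wrist')[:1] for t in ('pin','awl','countersink')])
a=cv2.imread('pics/w2.png')
cv2.imwrite('pics/w2z.png',cv2.resize(a[80:280,120:390],None,fx=2.9,fy=2.9,interpolation=2))
E
```

```text
now [0.5239 0.2802 0.2207] [ 0.492  0.415  0.217  1.374 -0.002  0.461] t 7.0 F [-0.9 -0.3  0.8] w 0.0855
shift cm (tool now) [-0.17  0.18  2.07] turn [-0.002  0.     0.001]
[256.74218382 198.89693783] [256.38373183 185.23139037]
[[{'bbox': [259.4, 188.6, 23.5, 38.1], 'score': 0.6}], [{'bbox': [255.6, 249.2, 31.0, 43.0], 'score': 0.68}], [{'bbox': [257.9, 125.5, 38.9, 37.9], 'score': 0.77}]]
```

View pics/w2z.png

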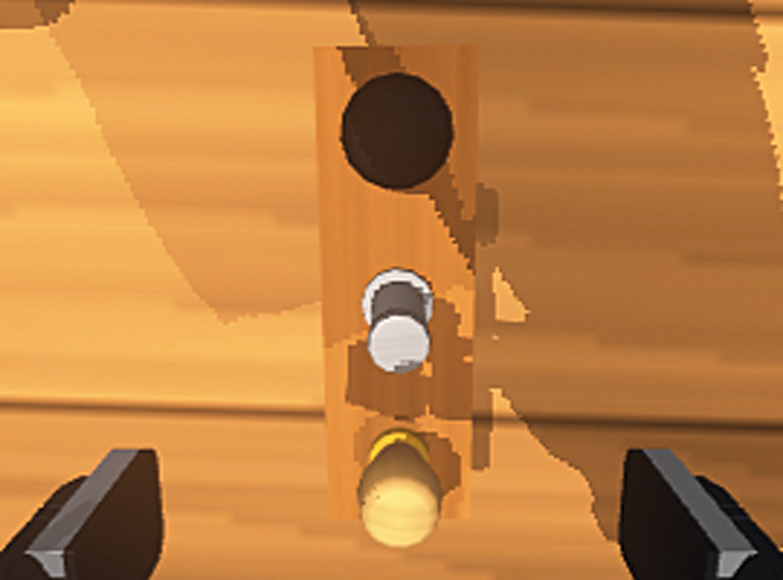

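Call:
{"name": "step_arm", "arguments": {"moves": [{"dx": -0.16,"dy": 0.22,"dz": 0,"rx": 0,"ry": 0,"rz": 0},{"dx": 0,"dy": 0,"dz": 2.5,"rx": 0,"ry": 0,"rz": 0},{"dx": 0,"dy": 0,"dz": 2.5,"rx": 0,"ry": 0,"rz": 0},{"dx": 0,"dy": 0,"dz": 2.5,"rx": 0,"ry": 0,"rz": 0},{"dx": 0,"dy": 0,"dz": 2.5,"rx": 0,"ry": 0,"rz": 0},{"dx": 0,"dy": 0,"dz": 2,"rx": 0,"ry": 0,"rz": 0},{"dx": 0,"dy": 0,"dz": 1.4,"rx": 0,"ry": 0,"rz": 0},{"dx": 0,"dy": 0,"dz": 0,"rx": 0,"ry": 0,"rz": 0}]}}

```text
t: 8.0
position: [0.5257, 0.2815, 0.0869]
tool_rot: [-0.046, 3.14, -0.001]
ft_force: [-0.9, -0.6, 0.3]
width: 0.0854
```

```bash
python3 - <<'E'
from h import *
Rt=R.from_euler('z',.03).as_matrix()@np.diag([-1.,1,-1]); delta([.5255,.2824,.086],Rt)
E
```

```text
now [0.5257 0.2815 0.0869] [ 4.920e-01  4.710e-01 -3.900e-02  1.059e+00 -1.000e-03  4.630e-01] t 8.0 F [-0.9 -0.6  0.3] w 0.0854
shift cm (tool now) [0.02 0.09 0.09] turn [-0.001  0.001 -0.001]
```

Close on the handle.

Call:
{"name": "step_arm", "arguments": {"moves": [{"dx": 0,"dy": 0.08,"dz": 0,"rx": 0,"ry": 0,"rz": 0},{"dx": 0,"dy": 0,"dz": 0,"rx": 0,"ry": 0,"rz": 0},{"dx": 0,"dy": 0,"dz": 0,"rx": 0,"ry": 0,"rz": 0},{"dx": 0,"dy": 0,"dz": 0,"rx": 0,"ry": 0,"rz": 0},{"dx": 0,"dy": 0,"dz": 0,"rx": 0,"ry": 0,"rz": 0},{"dx": 0,"dy": 0,"dz": 0,"rx": 0,"ry": 0,"rz": 0},{"dx": 0,"dy": 0,"dz": 0,"rx": 0,"ry": 0,"rz": 0},{"dx": 0,"dy": 0,"dz": 0,"rx": 0,"ry": 0,"rz": 0}], "jaw": 0, "grip_force": 60}}

```text
t: 8.8
position: [0.5263, 0.2827, 0.0888]
tool_rot: [-0.047, 3.137, 0.001]
ft_force: [-1.4, -1.8, 5.5]
width: 0.0185
```

```bash
python3 - <<'E'
from h import *
Rt=R.from_euler('z',.03).as_matrix()@np.diag([-1.,1,-1]); delta([.5255,.2824,.086],Rt);print(robot.state()['dq'].round(3))
snap('side','s2.png')
a=cv2.imread('pics/s2.png')
cv2.imwrite('pics/s2z.png',cv2.resize(a[60:220,170:320],None,fx=3.5,fy=3.5,interpolation=2))
E
```

```text
now [0.5263 0.2827 0.0888] [ 0.494  0.469 -0.037  1.06  -0.002  0.464] t 8.8 F [-1.4 -1.8  5.5] w 0.0185
shift cm (tool now) [ 0.09 -0.03  0.28] turn [ 0.     0.004 -0.   ]
[0.001 0.001 0.    0.    0.    0.   ]
```

View pics/s2z.png

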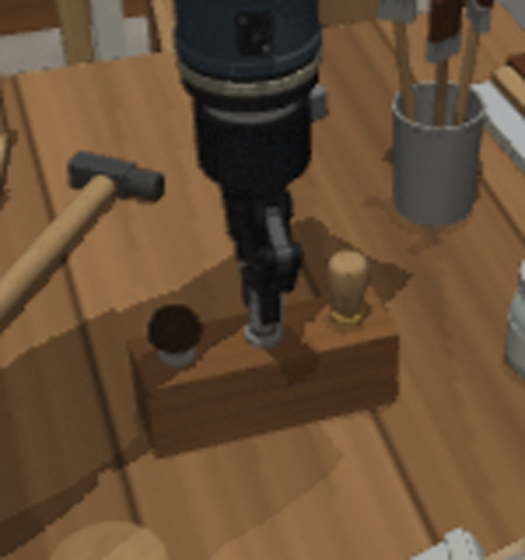

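Call:
{"name": "step_arm", "arguments": {"moves": [{"dx": 0,"dy": 0,"dz": -1,"rx": 0,"ry": 0,"rz": 0},{"dx": 0,"dy": 0,"dz": -2,"rx": 0,"ry": 0,"rz": 0},{"dx": 0,"dy": 0,"dz": -2.5,"rx": 0,"ry": 0,"rz": 0},{"dx": 0,"dy": 0,"dz": -2.5,"rx": 0,"ry": 0,"rz": 0},{"dx": 0,"dy": 0,"dz": -2.5,"rx": 0,"ry": 0,"rz": 0},{"dx": 0,"dy": 0,"dz": -2.5,"rx": 0,"ry": 0,"rz": 0},{"dx": 0,"dy": 0,"dz": -3,"rx": 0,"ry": 0,"rz": 0},{"dx": 0,"dy": 0,"dz": -3,"rx": 0,"ry": 0,"rz": 0},{"dx": 0,"dy": 0,"dz": 0,"rx": 0,"ry": 0,"rz": 0}], "grip_force": 90}}

```text
t: 9.75
position: [0.5264, 0.2832, 0.2827]
tool_rot: [-0.047, 3.133, 0.005]
ft_force: [1.1, 0.7, -0.8]
width: 0.0181
```

```bash
python3 - <<'E'
from h import *
B=BR(-0.115); M=np.array([.6115,-.1866,.1686]); T=toolR(B)
delta(M+B[:,2]*(.0758+.06),T)
for n in('side','wrist','scene'):
    snap(n,n[0]+'3.png')
a=cv2.imread('pics/s3.png')
cv2.imwrite('pics/s3z.png',cv2.resize(a[0:220,150:350],None,fx=2.7,fy=2.7,interpolation=2))
E
```

```text
now [0.5264 0.2832 0.2827] [ 4.940e-01  4.200e-01  3.810e-01  1.523e+00 -1.000e-03  4.640e-01] t 9.75 F [ 1.1  0.7 -0.8] w 0.0181
shift cm (tool now) [ -0.39 -46.23  -0.48] turn [ 0.041 -0.514  0.141]
```

View pics/s3z.png

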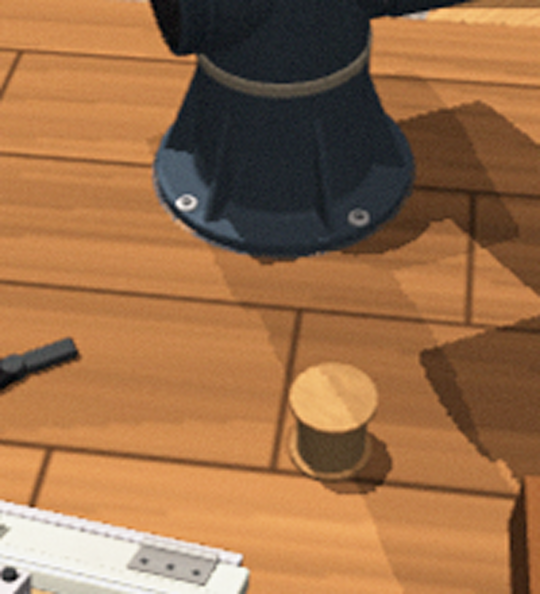

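View pics/w3.png

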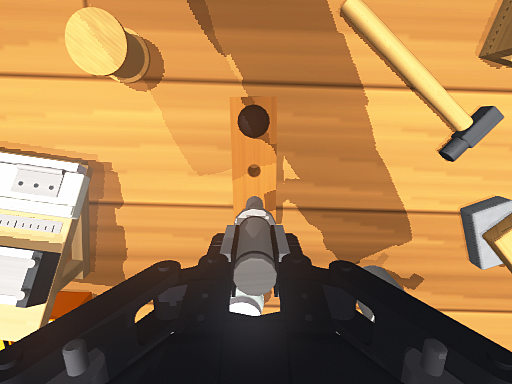

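Call:
{"name": "step_arm", "arguments": {"moves": [{"dx": 0,"dy": -2,"dz": -0.5,"rx": 0,"ry": 0,"rz": 0.07},{"dx": 0,"dy": -4,"dz": 0,"rx": 0,"ry": 0,"rz": 0.07},{"dx": 0,"dy": -4,"dz": 0,"rx": 0,"ry": -0.05,"rz": 0},{"dx": 0,"dy": -4,"dz": 0,"rx": 0,"ry": -0.05,"rz": 0},{"dx": 0,"dy": -4,"dz": 0,"rx": 0,"ry": -0.05,"rz": 0},{"dx": 0,"dy": -4,"dz": 0,"rx": 0,"ry": -0.05,"rz": 0},{"dx": 0,"dy": -4,"dz": 0,"rx": 0,"ry": -0.05,"rz": 0},{"dx": 0,"dy": -4,"dz": 0,"rx": 0,"ry": -0.05,"rz": 0},{"dx": 0,"dy": -4,"dz": 0,"rx": 0,"ry": -0.05,"rz": 0},{"dx": 0,"dy": -4,"dz": 0,"rx": 0,"ry": -0.05,"rz": 0},{"dx": 0,"dy": -4,"dz": 0,"rx": 0,"ry": -0.05,"rz": 0},{"dx": 0,"dy": -2,"dz": 0,"rx": 0,"ry": -0.05,"rz": 0}]}}

```text
t: 11.1
position: [0.4812, -0.1572, 0.2816]
tool_rot: [0.148, 2.634, -0.038]
ft_force: [0.2, 0.3, -1.8]
width: 0.0181
```

```bash
python3 - <<'E'
from h import *
B=BR(-0.115); M=np.array([.6115,-.1866,.1686]); T=toolR(B)
delta(M+B[:,2]*(.0758+.06),T)
E
```

```text
now [ 0.4812 -0.1572  0.2816] [-0.402 -0.215 -0.475  0.825  0.139 -0.255] t 11.1 F [ 0.2  0.3 -1.8] w 0.0181
shift cm (tool now) [-5.9  -1.45  2.73] turn [ 0.002 -0.02   0.003]
```

Call:
{"name": "step_arm", "arguments": {"moves": [{"dx": -2,"dy": -0.5,"dz": 0.5,"rx": 0,"ry": -0.02,"rz": 0.003},{"dx": -2,"dy": -0.5,"dz": 1,"rx": 0,"ry": 0,"rz": 0},{"dx": -1.9,"dy": -0.45,"dz": 1.2,"rx": 0,"ry": 0,"rz": 0},{"dx": 0,"dy": 0,"dz": 2,"rx": 0,"ry": 0,"rz": 0},{"dx": 0,"dy": 0,"dz": 1,"rx": 0,"ry": 0,"rz": 0},{"dx": 0,"dy": 0,"dz": 0,"rx": 0,"ry": 0,"rz": 0}]}}

```text
t: 11.7
position: [0.5596, -0.1774, 0.26]
tool_rot: [0.148, 2.619, -0.035]
ft_force: [-0.7, -0.5, -1.3]
width: 0.0181
```

```bash
python3 - <<'E'
from h import *
B=BR(-0.115); M=np.array([.6115,-.1866,.1686]); T=toolR(B)
delta(M+B[:,2]*(.0758),T)
s=robot.state();R0=R.from_rotvec(s['tool_rot']).as_matrix();nose=s['position']+R0[:,2]*.0758
for n in('side','wrist','scene'):
    d=snap(n,n+'4.png');print(n,'nose',proj(d,nose).round(1),'mouth',proj(d,M).round(1),'+y20',proj(d,M+B[:,1]*.022).round(1))
def c(n,x,y,w,h,f): a=cv2.imread(f'pics/{n}4.png'); return cv2.resize(a[y:y+h,x:x+w],None,fx=f,fy=f,interpolation=2)
cv2.imwrite('pics/c4.png',np.hstack([c('side',310,180,130,160,3),c('scene',40,130,130,160,3)]))
E
```

```text
now [ 0.5596 -0.1774  0.26  ] [-0.379 -0.051 -0.401  0.717  0.134 -0.231] t 11.7 F [-0.7 -0.5 -1.3] w 0.0181
shift cm (tool now) [-0.   -0.33  2.96] turn [ 0.004 -0.004  0.001]
side nose [362.2 265.3] mouth [369.1 274.8] +y20 [364.2 263.6]
wrist nose [255.2 200.8] mouth [251.4 192.3] +y20 [274.  192.3]
scene nose [ 97.9 187. ] mouth [ 97.6 201.8] +y20 [109.4 204.6]
```

View pics/c4.png

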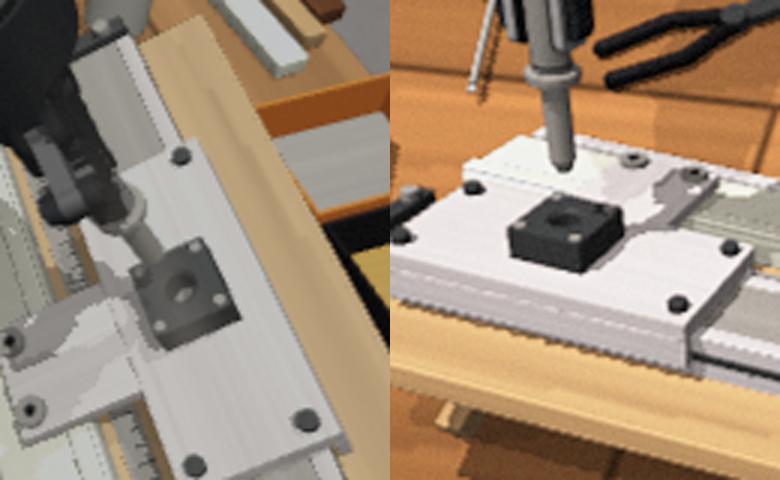

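View pics/wrist4.png

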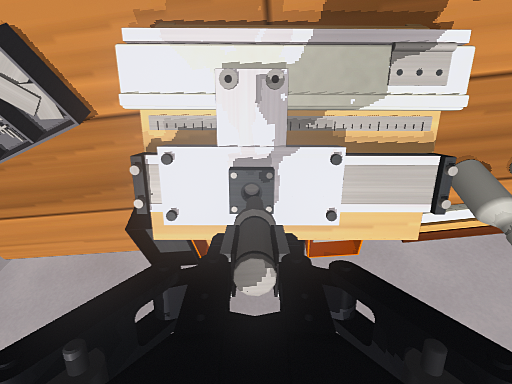

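```bash
python3 - <<'E'
import cv2,numpy as np
def c(n,x,y,w,h,f): a=cv2.imread(f'pics/{n}4.png'); return cv2.resize(a[y:y+h,x:x+w],None,fx=f,fy=f,interpolation=2)
cv2.imwrite('pics/c4b.png',np.hstack([c('side',335,240,60,64,6.6),c('wrist',220,160,60,64,6.6)]))
E
```

```text
(no output)
```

View pics/c4b.png

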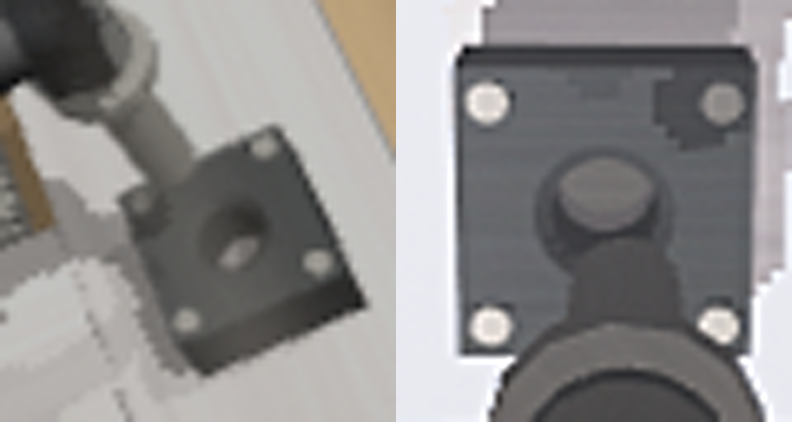

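Call:
{"name": "step_arm", "arguments": {"moves": [{"dx": 0,"dy": -0.33,"dz": 0.8,"rx": 0.004,"ry": -0.004,"rz": 0},{"dx": 0,"dy": 0,"dz": 0.9,"rx": 0,"ry": 0,"rz": 0},{"dx": 0,"dy": 0,"dz": 0.8,"rx": 0,"ry": 0,"rz": 0},{"dx": 0,"dy": 0,"dz": 0,"rx": 0,"ry": 0,"rz": 0}]}}

```text
t: 12.25
position: [0.5721, -0.1828, 0.2393]
tool_rot: [0.15, 2.613, -0.041]
ft_force: [-0.6, 0.6, -1.5]
width: 0.0184
```

```bash
cat > c.py <<'E'
from h import *
import sys
B=BR(-0.115); M=np.array([.6115,-.1866,.1686]); T=toolR(B)
def rep():
    delta(M+B[:,2]*(.0758),T)
    s=robot.state();R0=R.from_rotvec(s['tool_rot']).as_matrix();nose=s['position']+R0[:,2]*.0758
    print('nose in bush mm',(B.T@(nose-M)*1000).round(1),'F tool',(R0.T@s['ft_force']).round(1),'F bush',(B.T@s['ft_force']).round(1))
    return nose
def look(k):
    nose=rep()
    for n in('side','wrist'):
        snap(n,f'{n}{k}.png')
    def c(n,x,y,w,h,f): a=cv2.imread(f'pics/{n}{k}.png'); return cv2.resize(a[y:y+h,x:x+w],None,fx=f,fy=f,interpolation=2)
    cv2.imwrite(f'pics/c{k}.png',np.hstack([c('side',320,220,80,96,5),c('wrist',205,140,80,96,5)]))
E
python3 -c "
from c import *
look('5')"
```

```text
now [ 0.5721 -0.1828  0.2393] [-0.377 -0.019 -0.427  0.652  0.13  -0.229] t 12.25 F [-0.6  0.6 -1.5] w 0.0184
shift cm (tool now) [0.11 0.07 0.52] turn [-0.001  0.002  0.001]
nose in bush mm [ 1.2 -0.8  5.2] F tool [1.3 0.5 1. ] F bush [-1.3  0.5 -1. ]
```

View pics/c5.png

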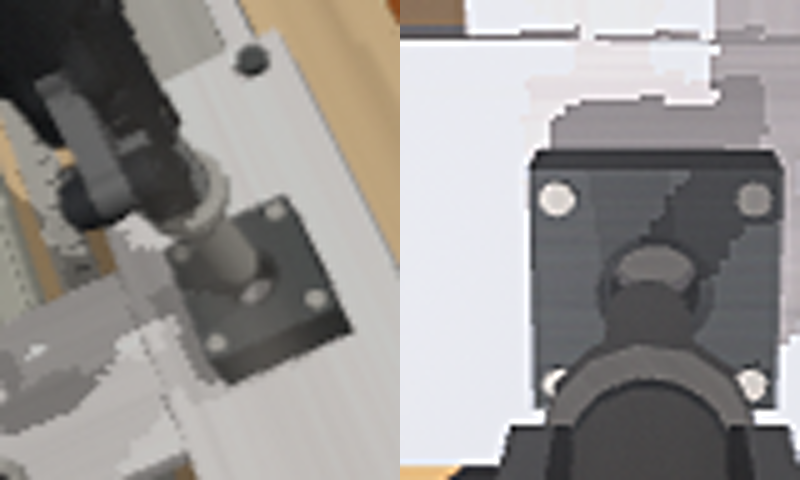

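Call:
{"name": "step_arm", "arguments": {"moves": [{"dx": 0.1,"dy": 0.06,"dz": 0.3,"rx": 0,"ry": 0,"rz": 0},{"dx": 0,"dy": 0,"dz": 0.4,"rx": 0,"ry": 0,"rz": 0},{"dx": 0,"dy": 0,"dz": 0.4,"rx": 0,"ry": 0,"rz": 0},{"dx": 0,"dy": 0,"dz": 0.4,"rx": 0,"ry": 0,"rz": 0},{"dx": 0,"dy": 0,"dz": 0,"rx": 0,"ry": 0,"rz": 0}]}}

```text
t: 12.85
position: [0.579, -0.1831, 0.2268]
tool_rot: [0.149, 2.612, -0.042]
ft_force: [1.0, 0.3, -2.1]
width: 0.0179
```

```bash
python3 -c "
from c import *
look('6')"
```

```text
now [ 0.579  -0.1831  0.2268] [-0.372  0.001 -0.441  0.617  0.128 -0.225] t 12.85 F [ 1.   0.3 -2.1] w 0.0179
shift cm (tool now) [ 0.07  0.02 -0.91] turn [-0.001  0.003  0.001]
nose in bush mm [ 1.  -0.3 -9.1] F tool [0.2 0.4 2.4] F bush [-0.2  0.4 -2.4]
```

View pics/c6.png

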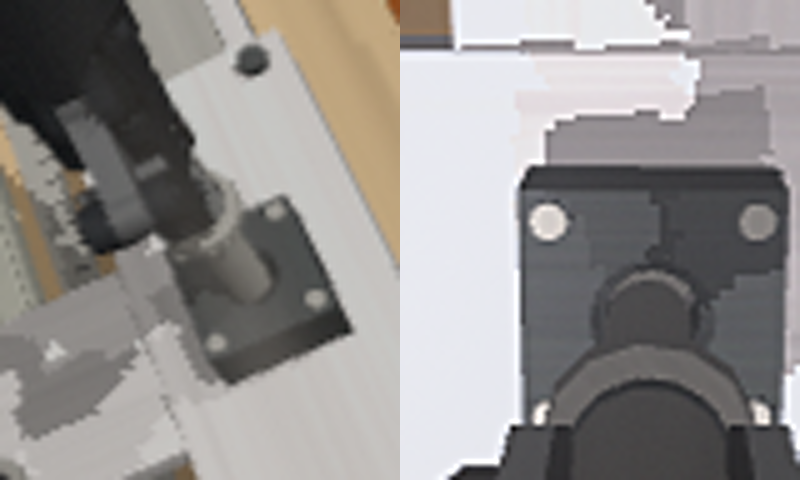

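Call:
{"name": "step_arm", "arguments": {"moves": [{"dx": 0,"dy": 0,"dz": 0.5,"rx": 0,"ry": 0,"rz": 0},{"dx": 0,"dy": 0,"dz": 0.5,"rx": 0,"ry": 0,"rz": 0},{"dx": 0,"dy": 0,"dz": 0.5,"rx": 0,"ry": 0,"rz": 0},{"dx": 0,"dy": 0,"dz": 0.5,"rx": 0,"ry": 0,"rz": 0},{"dx": 0,"dy": 0,"dz": 0,"rx": 0,"ry": 0,"rz": 0}]}}

```text
t: 13.45
position: [0.589, -0.1842, 0.2092]
tool_rot: [0.15, 2.612, -0.042]
ft_force: [-0.2, 0.1, -1.8]
width: 0.0182
```

```bash
python3 -c "
from c import *
rep()"
```

```text
now [ 0.589  -0.1842  0.2092] [-0.367  0.032 -0.455  0.571  0.125 -0.22 ] t 13.45 F [-0.2  0.1 -1.8] w 0.0182
shift cm (tool now) [ 0.06  0.02 -2.93] turn [-0.001  0.003  0.001]
nose in bush mm [  0.9  -0.3 -29.3] F tool [1.1 0.  1.4] F bush [-1.1  0.  -1.4]
```

Now descend to touch the rail.

Call:
{"name": "step_arm", "arguments": {"moves": [{"dx": 0,"dy": 0,"dz": 0.2,"rx": 0,"ry": 0,"rz": 0},{"dx": 0,"dy": 0,"dz": 0.2,"rx": 0,"ry": 0,"rz": 0},{"dx": 0,"dy": 0,"dz": 0.15,"rx": 0,"ry": 0,"rz": 0},{"dx": 0,"dy": 0,"dz": 0,"rx": 0,"ry": 0,"rz": 0}]}}

```text
t: 13.85
position: [0.5918, -0.1846, 0.2053]
tool_rot: [0.15, 2.611, -0.042]
ft_force: [-0.6, 0.1, -1.0]
width: 0.0181
```

```bash
python3 -c "
from c import *
rep()"
```

```text
now [ 0.5918 -0.1846  0.2053] [-0.366  0.039 -0.458  0.559  0.124 -0.218] t 13.85 F [-0.6  0.1 -1. ] w 0.0181
shift cm (tool now) [ 0.1   0.03 -3.41] turn [-0.001  0.003  0.001]
nose in bush mm [  1.4  -0.4 -34.1] F tool [1.1 0.1 0.5] F bush [-1.1  0.1 -0.5]
```

Call:
{"name": "step_arm", "arguments": {"moves": [{"dx": 0.03,"dy": 0,"dz": 0.1,"rx": 0,"ry": 0,"rz": 0},{"dx": 0,"dy": 0,"dz": 0.1,"rx": 0,"ry": 0,"rz": 0},{"dx": 0,"dy": 0,"dz": 0,"rx": 0,"ry": 0,"rz": 0}]}}

```text
t: 14.15
position: [0.5928, -0.1849, 0.2049]
tool_rot: [0.149, 2.609, -0.043]
ft_force: [-13.8, 3.0, 16.2]
width: 0.0181
```

```bash
python3 -c "
from c import *
rep()"
```

```text
now [ 0.5928 -0.1849  0.2049] [-0.365  0.04  -0.459  0.555  0.124 -0.218] t 14.15 F [-13.8   3.   16.2] w 0.0181
shift cm (tool now) [ 0.17  0.04 -3.49] turn [-0.001  0.005  0.001]
nose in bush mm [  2.3  -0.5 -34.9] F tool [  3.9   1.4 -21.1] F bush [-4.1  1.4 21.1]
```

Call:
{"name": "step_arm", "arguments": {"moves": [{"dx": 0.12,"dy": 0,"dz": -0.04,"rx": 0,"ry": 0,"rz": 0},{"dx": 0,"dy": 0.2,"dz": 0,"rx": 0,"ry": 0,"rz": 0},{"dx": 0,"dy": 0.2,"dz": 0,"rx": 0,"ry": 0,"rz": 0},{"dx": 0,"dy": 0.2,"dz": 0,"rx": 0,"ry": 0,"rz": 0}]}}

```text
t: 14.55
position: [0.5924, -0.1801, 0.2047]
tool_rot: [0.151, 2.609, -0.047]
ft_force: [-5.2, -6.9, 7.8]
width: 0.018
```

```bash
python3 -c "
from c import *
rep()"
```

```text
now [ 0.5924 -0.1801  0.2047] [-0.354  0.035 -0.466  0.552  0.116 -0.208] t 14.55 F [-5.2 -6.9  7.8] w 0.018
shift cm (tool now) [ 0.08 -0.44 -3.47] turn [-0.004  0.006  0.   ]
nose in bush mm [  1.4   3.9 -34.7] F tool [-0.2 -7.5 -8.9] F bush [ 0.1 -7.5  8.9]
```

Call:
{"name": "step_arm", "arguments": {"moves": [{"dx": 0,"dy": 0.2,"dz": 0.01,"rx": 0,"ry": 0,"rz": 0},{"dx": 0,"dy": 0.2,"dz": 0,"rx": 0,"ry": 0,"rz": 0},{"dx": 0,"dy": 0.2,"dz": 0,"rx": 0,"ry": 0,"rz": 0}]}}

```text
t: 14.85
position: [0.5931, -0.1743, 0.2046]
tool_rot: [0.151, 2.609, -0.047]
ft_force: [-7.3, -7.9, 8.3]
width: 0.0182
```

```bash
python3 -c "
from c import *
rep()"
```

```text
now [ 0.5931 -0.1743  0.2046] [-0.341  0.032 -0.469  0.55   0.109 -0.196] t 14.85 F [-7.3 -7.9  8.3] w 0.0182
shift cm (tool now) [ 0.08 -1.03 -3.47] turn [-0.005  0.006  0.   ]
nose in bush mm [  1.5   9.7 -34.8] F tool [  1.3  -8.8 -10.4] F bush [-1.3 -8.7 10.4]
```

Call:
{"name": "step_arm", "arguments": {"moves": [{"dx": 0.02,"dy": 0.2,"dz": 0,"rx": 0,"ry": 0,"rz": 0},{"dx": 0,"dy": 0.2,"dz": 0,"rx": 0,"ry": 0,"rz": 0},{"dx": 0,"dy": 0.2,"dz": 0,"rx": 0,"ry": 0,"rz": 0}]}}

```text
t: 15.15
position: [0.5937, -0.1684, 0.2046]
tool_rot: [0.151, 2.608, -0.047]
ft_force: [-5.7, -8.2, 7.7]
width: 0.0182
```

```bash
python3 -c "
from c import *
rep();snap('wrist','w7.png')"
```

```text
now [ 0.5937 -0.1684  0.2046] [-0.329  0.029 -0.473  0.548  0.103 -0.185] t 15.15 F [-5.7 -8.2  7.7] w 0.0182
shift cm (tool now) [ 0.07 -1.62 -3.47] turn [-0.005  0.006  0.   ]
nose in bush mm [  1.3  15.7 -34.8] F tool [ 0.2 -8.8 -9. ] F bush [-0.3 -8.8  9. ]
```

View pics/w7.png

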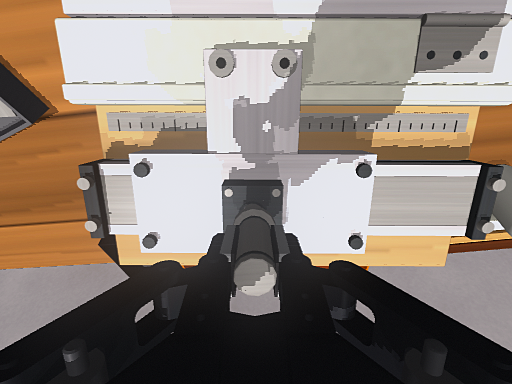

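Call:
{"name": "step_arm", "arguments": {"moves": [{"dx": 0,"dy": 0.2,"dz": 0.01,"rx": 0,"ry": 0,"rz": 0},{"dx": 0,"dy": 0.2,"dz": 0,"rx": 0,"ry": 0,"rz": 0},{"dx": 0,"dy": 0.2,"dz": 0,"rx": 0,"ry": 0,"rz": 0}]}}

```text
t: 15.5
position: [0.5944, -0.1625, 0.2046]
tool_rot: [0.152, 2.608, -0.047]
ft_force: [-7.2, -8.8, 9.1]
width: 0.0183
```

Call:
{"name": "step_arm", "arguments": {"moves": [{"dx": 0,"dy": 0.2,"dz": 0,"rx": 0,"ry": 0,"rz": 0},{"dx": 0,"dy": 0.2,"dz": 0,"rx": 0,"ry": 0,"rz": 0},{"dx": 0,"dy": 0.2,"dz": 0,"rx": 0,"ry": 0,"rz": 0}]}}

```text
t: 15.8
position: [0.5952, -0.1565, 0.2046]
tool_rot: [0.152, 2.608, -0.047]
ft_force: [-6.7, -9.6, 8.5]
width: 0.0181
```

Call:
{"name": "step_arm", "arguments": {"moves": [{"dx": 0,"dy": 0.2,"dz": 0,"rx": 0,"ry": 0,"rz": 0},{"dx": 0,"dy": 0.2,"dz": 0,"rx": 0,"ry": 0,"rz": 0},{"dx": 0,"dy": 0.2,"dz": 0,"rx": 0,"ry": 0,"rz": 0}]}}

```text
t: 16.1
position: [0.5959, -0.1506, 0.2046]
tool_rot: [0.152, 2.608, -0.047]
ft_force: [-6.8, -8.6, 9.7]
width: 0.0183
```

```bash
python3 -c "
from c import *
rep()"
```

```text
now [ 0.5959 -0.1506  0.2046] [-0.29   0.022 -0.482  0.544  0.083 -0.152] t 16.1 F [-6.8 -8.6  9.7] w 0.0183
shift cm (tool now) [ 0.07 -3.42 -3.47] turn [-0.005  0.006  0.   ]
nose in bush mm [  1.4  33.6 -34.8] F tool [  0.1  -9.4 -11.2] F bush [-0.2 -9.4 11.3]
```

Call:
{"name": "step_arm", "arguments": {"moves": [{"dx": 0,"dy": 0.2,"dz": 0,"rx": 0,"ry": 0,"rz": 0},{"dx": 0,"dy": 0.2,"dz": 0,"rx": 0,"ry": 0,"rz": 0},{"dx": 0,"dy": 0.2,"dz": 0,"rx": 0,"ry": 0,"rz": 0}]}}

```text
t: 16.4
position: [0.5966, -0.1446, 0.2045]
tool_rot: [0.152, 2.608, -0.047]
ft_force: [-6.5, -8.9, 8.8]
width: 0.0184
```

Call:
{"name": "step_arm", "arguments": {"moves": [{"dx": 0,"dy": 0.2,"dz": 0,"rx": 0,"ry": 0,"rz": 0},{"dx": 0,"dy": 0.2,"dz": 0,"rx": 0,"ry": 0,"rz": 0},{"dx": 0,"dy": 0.2,"dz": 0,"rx": 0,"ry": 0,"rz": 0}]}}

```text
t: 16.7
position: [0.5973, -0.1386, 0.2045]
tool_rot: [0.152, 2.608, -0.047]
ft_force: [-6.7, -8.2, 10.3]
width: 0.018
```

Call:
{"name": "step_arm", "arguments": {"moves": [{"dx": 0,"dy": 0.2,"dz": 0,"rx": 0,"ry": 0,"rz": 0},{"dx": 0,"dy": 0.2,"dz": 0,"rx": 0,"ry": 0,"rz": 0},{"dx": 0,"dy": 0.2,"dz": 0,"rx": 0,"ry": 0,"rz": 0}]}}

```text
t: 17.0
position: [0.5979, -0.1327, 0.2046]
tool_rot: [0.152, 2.608, -0.047]
ft_force: [-7.3, -8.5, 9.3]
width: 0.0179
```

Call:
{"name": "step_arm", "arguments": {"moves": [{"dx": 0,"dy": 0.2,"dz": 0,"rx": 0,"ry": 0,"rz": 0},{"dx": 0,"dy": 0.2,"dz": 0,"rx": 0,"ry": 0,"rz": 0},{"dx": 0,"dy": 0.2,"dz": 0,"rx": 0,"ry": 0,"rz": 0}]}}

```text
t: 17.3
position: [0.5986, -0.1267, 0.2045]
tool_rot: [0.152, 2.608, -0.047]
ft_force: [-6.8, -8.7, 9.2]
width: 0.018
```

Call:
{"name": "step_arm", "arguments": {"moves": [{"dx": 0,"dy": 0.2,"dz": 0,"rx": 0,"ry": 0,"rz": 0},{"dx": 0,"dy": 0.2,"dz": 0,"rx": 0,"ry": 0,"rz": 0},{"dx": 0,"dy": 0.2,"dz": 0,"rx": 0,"ry": 0,"rz": 0}]}}

```text
t: 17.6
position: [0.5993, -0.1206, 0.2044]
tool_rot: [0.151, 2.608, -0.047]
ft_force: [-5.6, -6.5, 7.2]
width: 0.0179
```

```bash
python3 -c "
from c import *
rep();snap('wrist','w8.png')"
```

```text
now [ 0.5993 -0.1206  0.2044] [-0.225  0.012 -0.492  0.539  0.051 -0.095] t 17.6 F [-5.6 -6.5  7.2] w 0.0179
shift cm (tool now) [ 0.07 -6.44 -3.47] turn [-0.004  0.006  0.   ]
nose in bush mm [  1.4  63.9 -34.9] F tool [ 0.5 -7.2 -8.6] F bush [-0.6 -7.1  8.7]
```

View pics/w8.png

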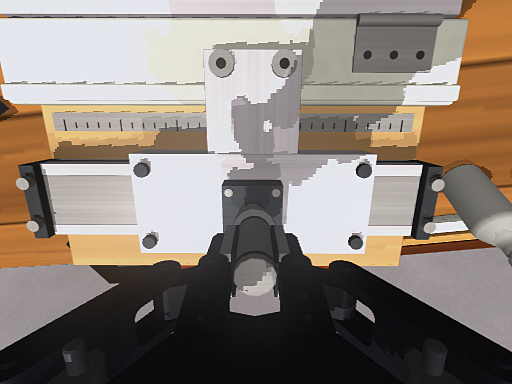

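Call:
{"name": "step_arm", "arguments": {"moves": [{"dx": 0,"dy": 0.2,"dz": 0.01,"rx": 0,"ry": 0,"rz": 0},{"dx": 0,"dy": 0.2,"dz": 0,"rx": 0,"ry": 0,"rz": 0}]}}

```text
t: 17.85
position: [0.5997, -0.1156, 0.2036]
tool_rot: [0.15, 2.609, -0.043]
ft_force: [0.7, -0.6, 0.1]
width: 0.0178
```

```bash
python3 -c "
from c import *
rep()"
```

```text
now [ 0.5997 -0.1156  0.2036] [-0.216  0.012 -0.494  0.538  0.049 -0.087] t 17.85 F [ 0.7 -0.6  0.1] w 0.0178
shift cm (tool now) [ 0.01 -6.93 -3.54] turn [-0.002  0.005  0.001]
nose in bush mm [  0.7  69.  -35.5] F tool [-0.7 -0.5  0.3] F bush [ 0.7 -0.5 -0.3]
```

Call:
{"name": "step_arm", "arguments": {"moves": [{"dx": 0,"dy": 0.1,"dz": 0.1,"rx": 0,"ry": 0,"rz": 0},{"dx": 0,"dy": 0,"dz": 0.15,"rx": 0,"ry": 0,"rz": 0},{"dx": 0,"dy": 0,"dz": 0,"rx": 0,"ry": 0,"rz": 0}]}}

```text
t: 18.15
position: [0.6009, -0.1142, 0.2007]
tool_rot: [0.149, 2.61, -0.042]
ft_force: [4.1, -1.0, 0.3]
width: 0.0181
```

```bash
python3 -c "
from c import *
rep()"
```

```text
now [ 0.6009 -0.1142  0.2007] [-0.213  0.017 -0.496  0.532  0.048 -0.085] t 18.15 F [ 4.1 -1.   0.3] w 0.0181
shift cm (tool now) [-0.03 -7.08 -3.85] turn [-0.001  0.004  0.001]
nose in bush mm [  0.1  70.7 -38.6] F tool [-3.8 -0.6  1.8] F bush [ 3.8 -0.6 -1.8]
```

Call:
{"name": "step_arm", "arguments": {"moves": [{"dx": -0.06,"dy": 0,"dz": 0.15,"rx": 0,"ry": 0,"rz": 0},{"dx": 0,"dy": 0,"dz": 0.15,"rx": 0,"ry": 0,"rz": 0},{"dx": 0,"dy": 0,"dz": 0.1,"rx": 0,"ry": 0,"rz": 0},{"dx": 0,"dy": 0,"dz": 0,"rx": 0,"ry": 0,"rz": 0}]}}

```text
t: 18.55
position: [0.6031, -0.1145, 0.1972]
tool_rot: [0.149, 2.611, -0.042]
ft_force: [1.6, -0.5, -1.5]
width: 0.0184
```

```bash
python3 -c "
from c import *
rep()"
```

```text
now [ 0.6031 -0.1145  0.1972] [-0.212  0.024 -0.497  0.524  0.048 -0.085] t 18.55 F [ 1.6 -0.5 -1.5] w 0.0184
shift cm (tool now) [-0.02 -7.07 -4.26] turn [-0.001  0.003  0.001]
nose in bush mm [  0.2  70.6 -42.7] F tool [-0.7 -0.3  2.1] F bush [ 0.7 -0.3 -2.1]
```

Call:
{"name": "step_arm", "arguments": {"moves": [{"dx": 0,"dy": 0,"dz": 0.2,"rx": 0,"ry": 0,"rz": 0},{"dx": 0,"dy": 0,"dz": 0.2,"rx": 0,"ry": 0,"rz": 0},{"dx": 0,"dy": 0,"dz": 0.2,"rx": 0,"ry": 0,"rz": 0},{"dx": 0,"dy": 0,"dz": 0.2,"rx": 0,"ry": 0,"rz": 0},{"dx": 0,"dy": 0,"dz": 0,"rx": 0,"ry": 0,"rz": 0}]}}

```text
t: 19.05
position: [0.6072, -0.115, 0.1903]
tool_rot: [0.15, 2.611, -0.042]
ft_force: [1.2, -0.9, -1.5]
width: 0.0181
```

```bash
python3 -c "
from c import *
rep()"
```

```text
now [ 0.6072 -0.115   0.1903] [-0.211  0.038 -0.502  0.506  0.047 -0.084] t 19.05 F [ 1.2 -0.9 -1.5] w 0.0181
shift cm (tool now) [-0.01 -7.07 -5.07] turn [-0.001  0.003  0.001]
nose in bush mm [  0.2  70.6 -50.8] F tool [-0.4 -0.8  2. ] F bush [ 0.4 -0.8 -2. ]
```

Call:
{"name": "step_arm", "arguments": {"moves": [{"dx": 0,"dy": 0,"dz": 0.2,"rx": 0,"ry": 0,"rz": 0},{"dx": 0,"dy": 0,"dz": 0.15,"rx": 0,"ry": 0,"rz": 0},{"dx": 0,"dy": 0,"dz": 0.1,"rx": 0,"ry": 0,"rz": 0},{"dx": 0,"dy": 0,"dz": 0,"rx": 0,"ry": 0,"rz": 0}]}}

```text
t: 19.45
position: [0.6094, -0.1152, 0.1866]
tool_rot: [0.149, 2.611, -0.042]
ft_force: [1.1, -1.4, -2.0]
width: 0.018
```

```bash
python3 -c "
from c import *
rep()"
```

```text
now [ 0.6094 -0.1152  0.1866] [-0.211  0.045 -0.504  0.496  0.047 -0.084] t 19.45 F [ 1.1 -1.4 -2. ] w 0.018
shift cm (tool now) [-0.01 -7.07 -5.5 ] turn [-0.001  0.003  0.001]
nose in bush mm [  0.3  70.6 -55.1] F tool [-0.1 -1.3  2.3] F bush [ 0.1 -1.3 -2.3]
```

Call:
{"name": "step_arm", "arguments": {"moves": [{"dx": 0,"dy": 0,"dz": 0.1,"rx": 0,"ry": 0,"rz": 0},{"dx": 0,"dy": 0,"dz": 0.1,"rx": 0,"ry": 0,"rz": 0},{"dx": 0,"dy": 0,"dz": 0,"rx": 0,"ry": 0,"rz": 0}]}}

```text
t: 19.75
position: [0.6099, -0.1153, 0.1865]
tool_rot: [0.15, 2.61, -0.042]
ft_force: [-30.8, 3.7, 29.5]
width: 0.0181
```

```bash
python3 -c "
from c import *
look('9')"
```

```text
now [ 0.6099 -0.1153  0.1865] [-0.211  0.046 -0.505  0.494  0.047 -0.084] t 19.75 F [-30.8   3.7  29.5] w 0.0181
shift cm (tool now) [ 0.03 -7.07 -5.54] turn [-0.001  0.005  0.001]
nose in bush mm [  0.8  70.5 -55.4] F tool [ 11.9   0.1 -41.1] F bush [-12.1   0.1  41.1]
```

View pics/side9.png

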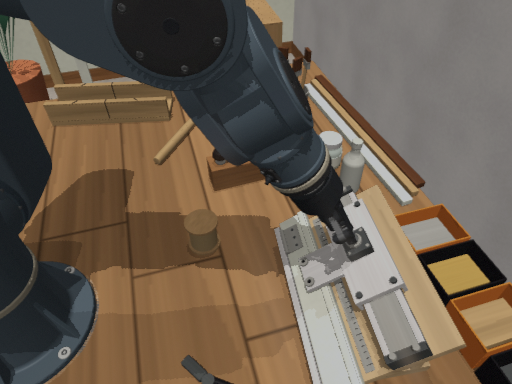

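View pics/wrist9.png

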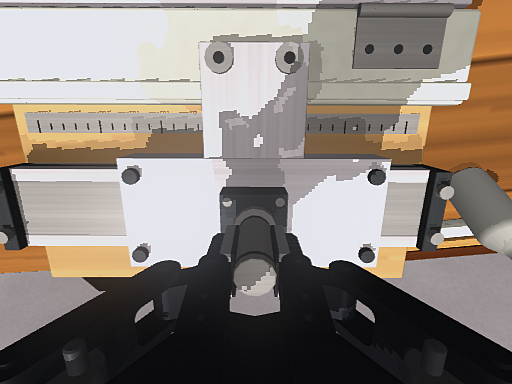

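Call:
{"name": "step_arm", "arguments": {"moves": [{"dx": 0,"dy": 0,"dz": -0.13,"rx": 0,"ry": 0,"rz": 0},{"dx": 0.03,"dy": 0,"dz": 0,"rx": 0,"ry": 0,"rz": 0}]}}

```text
t: 20.05
position: [0.6096, -0.1153, 0.1865]
tool_rot: [0.149, 2.61, -0.042]
ft_force: [-8.3, 1.1, 9.6]
width: 0.0181
```

```bash
python3 -c "
from c import *
rep()"
```

```text
now [ 0.6096 -0.1153  0.1865] [-0.211  0.045 -0.505  0.494  0.047 -0.084] t 20.05 F [-8.3  1.1  9.6] w 0.0181
shift cm (tool now) [ 0.01 -7.07 -5.52] turn [-0.001  0.004  0.001]
nose in bush mm [  0.6  70.6 -55.2] F tool [  2.3   0.1 -12.5] F bush [-2.4  0.1 12.5]
```

Still lightly pressed. Open.

Call:
{"name": "step_arm", "arguments": {"moves": [{"dx": 0,"dy": 0,"dz": 0,"rx": 0,"ry": 0,"rz": 0},{"dx": 0,"dy": 0,"dz": 0,"rx": 0,"ry": 0,"rz": 0},{"dx": 0,"dy": 0,"dz": 0,"rx": 0,"ry": 0,"rz": 0},{"dx": 0,"dy": 0,"dz": 0,"rx": 0,"ry": 0,"rz": 0},{"dx": 0,"dy": 0,"dz": 0,"rx": 0,"ry": 0,"rz": 0},{"dx": 0,"dy": 0,"dz": 0,"rx": 0,"ry": 0,"rz": 0}], "jaw": 0.6}}

```text
t: 20.65
position: [0.6095, -0.1153, 0.1859]
tool_rot: [0.15, 2.611, -0.042]
ft_force: [-0.3, 1.3, 0.1]
width: 0.0507
```

Call:
{"name": "step_arm", "arguments": {"moves": [{"dx": 0,"dy": 0,"dz": -1,"rx": 0,"ry": 0,"rz": 0},{"dx": 0,"dy": 0,"dz": -1.5,"rx": 0,"ry": 0,"rz": 0},{"dx": 0,"dy": 0,"dz": -2,"rx": 0,"ry": 0,"rz": 0},{"dx": 0,"dy": 0,"dz": -2.5,"rx": 0,"ry": 0,"rz": 0},{"dx": 0,"dy": 0,"dz": -2.5,"rx": 0,"ry": 0,"rz": 0},{"dx": 0,"dy": 0,"dz": -2.5,"rx": 0,"ry": 0,"rz": 0},{"dx": 0,"dy": 0,"dz": 0,"rx": 0,"ry": 0,"rz": 0}]}}

```text
t: 21.35
position: [0.5496, -0.1084, 0.294]
tool_rot: [0.149, 2.605, -0.043]
ft_force: [0.2, 0.3, -0.2]
width: 0.0514
```

```bash
python3 -c "
from c import *
rep()
for n in ('wrist','side','scene'): snap(n,n+'10.png')
a=cv2.imread('pics/wrist10.png');cv2.imwrite('pics/c10.png',cv2.resize(a[100:280,150:370],None,fx=3.2,fy=3.2,interpolation=2))
"
```

```text
now [ 0.5496 -0.1084  0.294 ] [-0.225 -0.138 -0.402  0.777  0.054 -0.096] t 21.35 F [ 0.2  0.3 -0.2] w 0.0514
shift cm (tool now) [ 0.23 -7.05  6.82] turn [-0.002  0.009  0.001]
nose in bush mm [ 2.3 70.5 68.1] F tool [-0.   0.3  0.3] F bush [ 0.   0.3 -0.3]
```

View pics/c10.png

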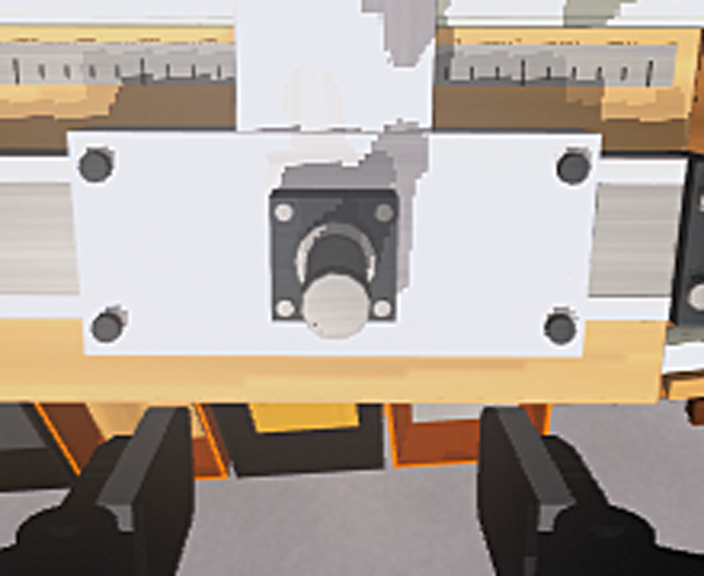

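View pics/scene10.png

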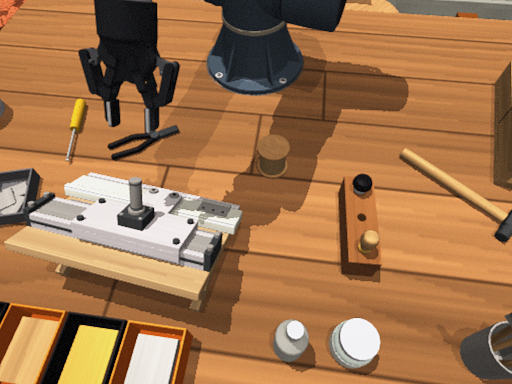

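```bash
python3 - <<'E'
from c import *
M2=M+B@np.array([.0,.0705,0])
for n in('scene','side','wrist'):
    z=np.load(f'pics/{n}10.npz');d=dict(camera_matrix=z['K'],pose=z['P'])
    print(n,'top home',proj(d,M2+B[:,2]*.06).round(1),'top +5mm',proj(d,M2+B[:,2]*.065).round(1),'mouth',proj(d,M2).round(1))
a=cv2.imread('pics/scene10.png')[170:230,105:165];b=cv2.imread('pics/side10.png')[210:270,325:385]
cv2.imwrite('pics/c11.png',np.hstack([cv2.resize(i,None,fx=6.6,fy=6.6,interpolation=2) for i in(a,b)]))
E
```

```text
scene top home [134.1 179.1] top +5mm [133.9 176.3] mouth [135.7 210.7]
side top home [341.7 223.6] top +5mm [340.6 222.1] mouth [354.2 240.7]
wrist top home [254.9 196.9] top +5mm [254.9 198.6] mouth [254.9 181.5]
```

View pics/c11.png

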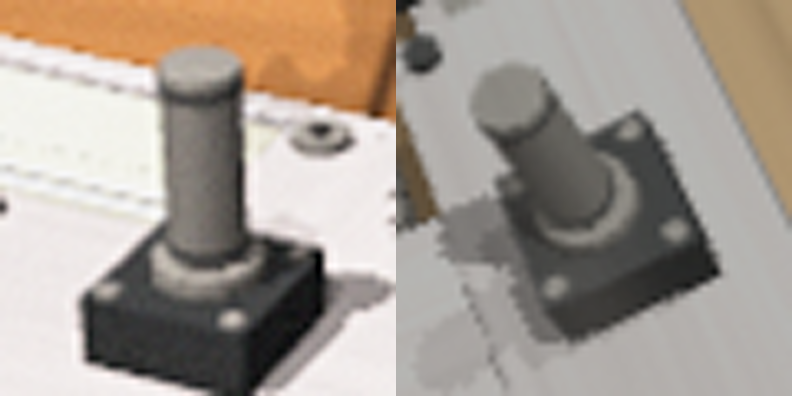

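```bash
python3 -c "
from h import *
print(robot.sign_off(), robot.state()['t'])"
```

```text
the job is handed in; nothing more can be done
the job is handed in; nothing more can be done
```

The job is done and handed in, at about 21.5 s on the robot's clock. The pin is home in the jig and the gripper has let go.

I lifted the pin out of the block and put it nose first through the guide block. With the nose resting on the rail under about 10 N, I slid the carriage about 70 mm to the left. The pin dropped into the hidden hole, and I pushed it down until the collar seated.

**Pin home:** contact came about 55 mm into the guide block. After release the scene camera shows the collar flat on the guide block. The handle top is at pixel (135, 180), against (134, 179) expected for a fully seated pin.

**Other tools:** the last scene picture shows the awl and the countersink still standing in the block.

**Clearance:** the gripper is open and about 12 cm clear of the pin, with only sensor noise on the wrist.

**Force while seating:** it briefly reached about 41 N along the pin, carried by the pin and its collar. The 40 N limit is for the arm or the gripper's body pressing on something, so I do not think it applies here. It was well under the 120 N wrist limit. I eased it to 12 N before letting go.

No check disagreed beyond the 1–2 mm camera calibration. The first move call was refused for its format and moved nothing.

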